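Refill the chocolate dish from a brittle tub

ROBOT

A 6-joint arm with a two-finger parallel gripper is mounted at the origin on the work surface. World frame = base frame: x ahead of the robot, y to its left, z up, the work surface at z = 0. Lengths are in m, angles in rad, forces in N, time in s.
With the tool pointing down it reaches from about 0.35 to 0.725 m from the base axis. Payload 6 kg.
Tool frame: the origin (TCP) lies midway between the tips of the shut fingers; the grasp point (between the pads) lies 19 mm behind it; z points along the fingers, y is the line along which they close (so a half turn about z gives the same grasp; the last joint's range is limited). The gripper opens to 85 mm and grips with 20 to 120 N. Pads are 22 mm wide; open, the fingers measure 114 mm over their backs; the gripper's body (76 mm by 85 mm) begins 54 mm behind the grasp point. The pads swing forward as they close: fully open they stand 13 mm farther back than shut.
Start: joints at [1.582, 0.04, 0.085, 0, -1.615, -0.334], TCP at [0.19, 0.569, 0.231] pointing down, gripper open.
Joint ranges: [-2.56, 2.56], [-1.29, 2.01], [-1.08, 1.49], [-3.29, 1.98], [-2.81, -0.18], [-2.99, 2.99]. Speed limits (rad/s): [2.57, 2.57, 3.01, 3.14, 3.14, 3.14].

INTERFACE

Orientations are given as a rotation vector (axis times angle).
In Python, from rig import get_state, grab_frame, get_calibration, close_job, spot_in gives the robot as it stands.
- The arm moves only by the shell command python3 -m inch 'ROWS' [FORCE]. ROWS is JSON, a list of rows, each a list of 7 numbers: the shift along the tool's x, y, z in mm, then the turn, a rotation vector about the tool's x, y, z in rad, then the opening, from 0 (shut) to 1 (fully open). In form: [[dx, dy, dz, rx, ry, rz, gripper], ...]. A call has 1 to 8 rows; each row is the pose to reach, as a shift and turn from the pose commanded when the call began, along the tool's axes at that moment; what a row does not reach only later rows make up. A row lasts 1/8 s, in which the tool goes at most 62.5 mm and 10.7 degrees, less where a joint would pass 70% of its speed; a pose out of reach is approached as far as the arm can. A call with a gripper value outside its range is refused whole. The fingers move at their own pace and stop on an object; FORCE is the grip in N (left out, the last holds). Time passes only in rows, so rows that repeat a pose let the fingers close. It gives the time, the measured TCP pose, the force, the opening and the grip force at its end, in the units of the state.
- get_state(): the state, without advancing time (a new reading comes with each control period).
- grab_frame(name): name is "side" or "top" or "wrist"; returns the picture (480x640x3 uint8, red, green, blue); there is no depth.
- get_calibration(name): a dict with "camera_matrix" (3x3 intrinsics, pixels), "R" (3x3) and "t" (3): a world point X has camera coordinates R X + t; the wrist camera has in their place "hand_eye" (4x4, takes a point from camera to tool coordinates, whose origin is the TCP and whose axes are the flange's). Camera axes: x right, y down, z forward; pixel columns grow to the right and rows downward; lengths in m; the calibration is good to about 2 mm. A picture is of the moment at which its call begins: read the wrist's pose just before it. get_calibration takes no time and is no camera call.
- close_job(): hands the job in; it is judged then, once.
Trained networks look in the newest picture that a camera, given by its name, has taken for a name from the list of things; names that differ only in an ending like _2 or _b are one class to them, and where a whole thing is asked for, a point or a joint stands for the part that bears it (a point fixed in the world has none). Each returns a list of dicts, best first, with "p" (0 to 1); they miss things now and then, are a little off and sometimes report something else, mostly with a low value. They report only what shows in the picture. A call takes as long as a camera call.
- spot_in(camera, label): "rect" ([centre column, centre row, width, height] in pixels, round what is visible of it).
The state is a dict: "time_s": time; "q": joint angles; "joint_vel": joint speeds; "effort": joint torques, N m; "eef_pos": TCP position; "eef_rot": TCP orientation; "wrist_force": force on the tool from outside, world axes, zero at the start; "wrist_torque": the same for the moment, N m; "gripper_width": finger opening in m; "grasp_force": force on a finger pad.
Only numpy, scipy, OpenCV 4.12 (cv2) and the standard library are available. Lean on these libraries where they do the work, as an engineer would, in place of code of your own. Each camera call takes 0.05 s, during which the arm holds its last target. There are 200 camera calls.

TASK

Take the tub that holds the five chocolates out from under the lamp rail by its handle, tip all five chocolates into the white dish from just above it (less than a hand's width), and put the empty tub back upright in its own bay of the rack. The tub is brittle: grip it with no more than about 30 N, set it down softly and do not knock the dish or the lamp rail. Leave everything else standing where it is.

Things in the scene. Friction and masses are not known exactly. Their poses are not given: they have to be found in the camera images.
- tub: clear scoop-shaped tub holding the five chocolates, in any one of the rack's three bays. 130 mm long (x), 100 wide (y), floor 4 mm, walls 3 mm; rear wall (-x, robot's side) 45 mm high, side walls 45 mm, dropping to 24 in the front 50 mm; front (+x) end open. Origin: centre of underside. 0.14 kg empty; loaded, its centre of mass is near x = -5 mm. Cracks if each finger presses over 37 N
- tub_grip (a point): where to grip the tub: on its white upright handle fin, 12 mm thick (y), tub x = -35 to +10, z = 49 to 85 mm; a low neck (z = 45 to 55 mm) joins it to the rear wall. This point: tub x = -14, y = 0, z = 68 mm. Close the fingers across y. The lamp rail is just above and ahead, so here the tool must lean back towards the robot by about 40 (35 to 45) degrees
- tub_lip (a point): middle of the front edge of the tub's floor, on its upper face: tub x = +65, y = 0, z = 4 mm; axes as the tub's. The tub is open here: keep it level while carrying; the chocolates slide out over this edge when it is tipped down 45 to 75 degrees
- rack: raised steel rack on a solid plinth, fixed, 200 mm deep (x), 385 wide (y), deck 92 mm above the counter. Origin: centre of underside, on the counter; +x points away from the robot. Three bays at rack y = -120, 0, +120 mm between ribs 5 mm wide, 8 mm above the deck; tubs stand on the deck, x along rack x. Posts 10 mm wide, 238 high at rack y = +-186, x = 10 mm carry the lamp rail
- lamp: lamp rail fixed over the rack: a bar along rack y over its full width, 40 mm deep (rack x from -10 to +30 mm), 202 to 238 mm above the counter. Origin: centre of its underside. A tub must be drawn out towards the robot by at least 82 mm before it can be lifted past it
- dish: round white ceramic bowl, 170 mm outer diameter at the rim, 55 mm high, wall 5 mm, loose, to the robot's right. Origin: centre of its underside
- choc0: chocolate praline, 26 x 26 mm, 20 mm high, 15 g, loose in tub at the start; origin: centre of its underside
- choc1: chocolate praline, 26 x 26 mm, 20 mm high, 15 g, loose in tub at the start; origin: centre of its underside
- choc2: chocolate praline, 26 x 26 mm, 20 mm high, 15 g, loose in tub at the start; origin: centre of its underside
- choc3: chocolate praline, 26 x 26 mm, 20 mm high, 15 g, loose in tub at the start; origin: centre of its underside
- choc4: chocolate praline, 26 x 26 mm, 20 mm high, 15 g, loose in tub at the start; origin: centre of its underside
- tub_empty: empty tub, the same shape as tub, in another bay; leave it
- tub_biscuits: tub of the same shape with three flat biscuits fixed in it, in another bay; leave it
- verrine_a: thin glass dessert cup, 56 mm diameter at the rim, 75 mm tall, origin under its foot; in front of the rack on the left; leave it
- verrine_b: thin glass dessert cup like verrine_a, between rack and dish; leave it
- cake: small round cake on a 96 mm gold board, 44 mm tall in all, origin underneath; leave it
- jar: amber jar, 80 mm diameter, 130 mm tall, origin underneath; left of the rack; leave it
- spatula: cake spatula 250 mm long lying on the counter left of the rack; leave it

How it is judged:
By the outcome, as a careful person would: the job done as asked, in the order asked, and still so for the second after the job is handed in, with the robot touching nothing.
It also fails if it takes over 61 s, if anything falls off the work surface, if the arm or the gripper's body presses on something with over 40 N, if the wrist force passes 120 N, or if a joint passes its speed limit or range.

## Working session

There is one attempt and no reset: what is moved stays moved. The work goes in short steps, Python scripts to look and compute and a shell command to move; the robot and the scene stay as the last step left them, time stands still between calls to the robot, and variables do not carry over. Pictures are saved under pics/ and viewed, at most 14 in all, crops included, and the job is handed in when it is done.

```bash
ls; mkdir -p pics
python3 - <<'E'
from rig import *
import cv2,numpy as np
s=get_state();print({k:np.round(v,3) for k,v in s.items()})
ims=[]
for c in ["side","top"]:
    im=grab_frame(c);cv2.imwrite(f"pics/{c}0.png",im[:,:,::-1]);k=get_calibration(c)
    print(c,np.round(k["camera_matrix"],1).tolist(),np.round(k["R"],3).tolist(),np.round(k["t"],3).tolist())
    for l in ["tub","tub_grip","tub_lip","tub_empty","tub_biscuits","rack","lamp","dish","choc0","verrine_a","cake"]:
        print(l,[(np.round(d["rect"]).astype(int).tolist(),round(d["p"],2)) for d in spot_in(c,l)])
print(get_calibration("wrist"))
E
```

```text
pics
{'time_s': np.float64(0.0), 'q': array([ 1.582,  0.041,  0.084, -0.   , -1.615, -0.334]), 'joint_vel': array([ 0.001,  0.   ,  0.   , -0.001,  0.001,  0.   ]), 'effort': array([-0.0000e+00, -3.6820e+01,  3.4742e+01,  6.9330e+00, -5.0000e-03,
       -0.0000e+00]), 'eef_pos': array([0.19 , 0.569, 0.23 ]), 'eef_rot': array([ 3.099, -0.505, -0.   ]), 'wrist_force': array([-0.299, -1.04 ,  0.037]), 'wrist_torque': array([ 0.013,  0.004, -0.058]), 'grasp_force': np.float64(0.0), 'gripper_width': np.float64(0.085)}
side [[505.8, 0.0, 316.0], [0.0, 505.8, 235.4], [0.0, 0.0, 1.0]] [[0.877, 0.48, 0.003], [0.35, -0.636, -0.688], [-0.328, 0.604, -0.726]] [-0.535, -0.069, 1.506]
tub [([325, 269, 66, 57], 0.73)]
tub_grip [([323, 269, 67, 54], 0.82), ([334, 284, 11, 11], 0.22), ([359, 203, 58, 44], 0.17)]
tub_lip [([322, 269, 66, 59], 0.87), ([328, 271, 7, 14], 0.44)]
tub_empty [([356, 204, 61, 45], 0.67), ([322, 268, 69, 52], 0.37), ([220, 290, 27, 37], 0.17)]
tub_biscuits [([341, 236, 64, 52], 0.77)]
rack [([336, 241, 121, 178], 0.61)]
lamp [([346, 212, 74, 117], 0.93)]
dish [([190, 371, 80,
[... 756 characters left out ...]
17, 13], 0.67), ([353, 222, 12, 13], 0.52)]
verrine_a [([248, 316, 28, 27], 0.77), ([419, 304, 28, 24], 0.73)]
cake [([472, 182, 38, 36], 0.63), ([169, 212, 27, 102], 0.61)]
{'camera_matrix': array([[365.65105327,   0.        , 321.66624568],
       [  0.        , 365.65105327, 242.0844437 ],
       [  0.        ,   0.        ,   1.        ]]), 'hand_eye': array([[-1.35262383e-03, -9.55035498e-01, -2.96488394e-01,
         7.64607908e-02],
       [ 9.99999054e-01, -1.21752120e-03, -6.40317095e-04,
         2.88365574e-04],
       [ 2.50544650e-04, -2.96488980e-01,  9.55036241e-01,
        -1.42475825e-01],
       [ 0.00000000e+00,  0.00000000e+00,  0.00000000e+00,
         1.00000000e+00]])}
```

View pics/side0.png

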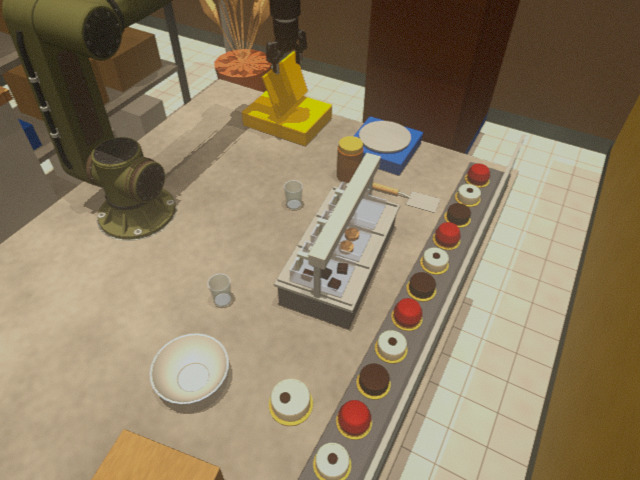

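View pics/top0.png

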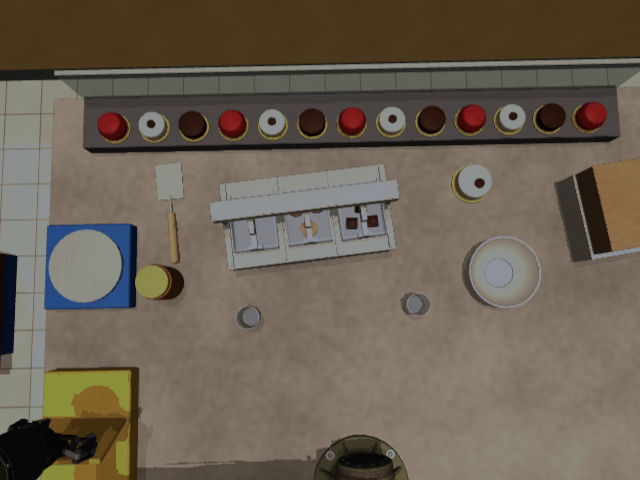

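```bash
cat > h.py <<'E'
from rig import *
import cv2,numpy as np
from scipy.spatial.transform import Rotation as Ro
def cam(c):
    k=get_calibration(c);K=np.array(k["camera_matrix"])
    if c!="wrist": return K,np.array(k["R"]),np.array(k["t"])
    s=get_state();T=np.eye(4);T[:3,:3]=Ro.from_rotvec(s["eef_rot"]).as_matrix();T[:3,3]=s["eef_pos"]
    M=np.linalg.inv(T@np.array(k["hand_eye"]));return K,M[:3,:3],M[:3,3]
def ray(C,px):
    K,R,t=C;return -R.T@t,R.T@np.linalg.solve(K,[px[0],px[1],1.])
def atz(C,px,z):
    o,d=ray(C,px);return o+d*(z-o[2])/d[2]
def proj(C,X):
    K,R,t=C;p=(np.atleast_2d(X)@R.T+t)@K.T;return p[:,:2]/p[:,2:]
def tri(obs): # [(C,px),...]
    A=[];b=[]
    for C,px in obs:
        o,d=ray(C,px);d/=np.linalg.norm(d);P=np.eye(3)-np.outer(d,d);A.append(P);b.append(P@o)
    return np.linalg.lstsq(np.vstack(A),np.hstack(b),rcond=None)[0]
def rows(p,Rt):
    "shift mm / rotvec in current tool axes to reach pose"
    s=get_state();R=Ro.from_rotvec(s["eef_rot"])
    return np.round(R.inv().apply(np.array(p)-s["eef_pos"])*1000,1),np.round((R.inv()*Rt).as_rotvec(),4)
E
python3 - <<'E'
from h import *
S,T=cam("side"),cam("top")
for n,z,p in [("rackFL",.092,(229,269)),("rackFR",.092,(394,247)),("rackBL",.092,(222,184)),("rackBR",.092,(384,165)),("dish",.05,(505,271)),("va",.075,(248,316)),("vb",.075,(418,304)),("cake",.04,(472,182)),("jar",.13,(155,280))]:
    print(n,atz(T,p,z).round(3))
for n,a,b in [("dish",(505,270),(190,371)),("vb",(419,304),(221,290)),("va",(248,316),(294,197)),("lamp",(304,201),(346,212)),("tub",(362,212),(325,269))]:
    print(n,tri([(T,a),(S,b)]).round(3))
# big crops
t=cv2.resize(cv2.imread("pics/top0.png")[155:280,205:405],None,fx=4,fy=4,interpolation=cv2.INTER_CUBIC)
cv2.imwrite("pics/ctop.png",t)
E
```

```text
rackFL [0.502 0.288 0.092]
rackFR [ 0.543 -0.088  0.092]
rackBL [0.698 0.304 0.092]
rackBR [ 0.735 -0.072  0.092]
dish [ 0.485 -0.352  0.05 ]
va [0.395 0.248 0.075]
vb [ 0.413 -0.14   0.075]
cake [ 0.702 -0.289  0.04 ]
jar [0.479 0.444 0.13 ]
dish [ 0.489 -0.352  0.047]
vb [ 0.416 -0.144  0.05 ]
va [0.394 0.255 0.032]
lamp [0.632 0.111 0.202]
tub [ 0.63  -0.011  0.113]
```

View pics/ctop.png

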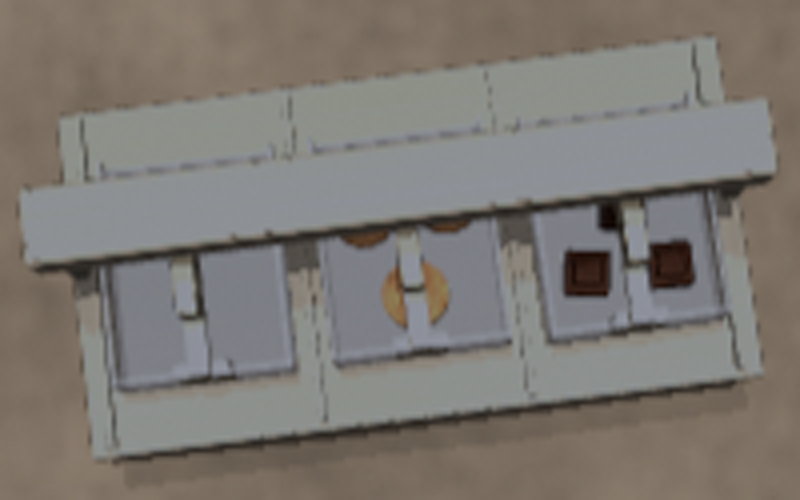

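```bash
cat >> h.py <<'E'
def tool(yaw,lean):
    "fingers forward-down along yaw, leaned back by lean deg from vertical; tool y = left of yaw"
    a=np.radians(lean);B=np.array([[-np.cos(a),0,np.sin(a)],[0,1,0],[-np.sin(a),0,-np.cos(a)]])
    return Ro.from_rotvec([0,0,yaw])*Ro.from_matrix(B)
E
python3 - <<'E'
from h import *
# yaw of x tool = yaw+pi when lean=0
print(rows([.34,.27,.36],tool(-1.75+np.pi,0)))
E
```

```text
(array([ 236.8,  236.1, -128.7]), array([ 0.0000e+00, -1.0000e-04,  1.4272e+00]))
```

```bash
python3 -m inch '[[0,0,-60,0,0,0,1],[60,60,-128,0,0,0.18,1],[237,236,-129,0,0,1.43,1],[237,236,-129,0,0,1.43,1],[237,236,-129,0,0,1.43,1],[237,236,-129,0,0,1.43,1],[237,236,-129,0,0,1.43,1],[237,236,-129,0,0,1.43,1]]'
python3 - <<'E'
from h import *
print(rows([.527,-.021,.26],tool(.1,40)))
E
```

```text
time_s: 2.2
eef_pos: [0.3412, 0.2679, 0.3618]
eef_rot: [-2.144, 2.292, 0.001]
wrist_force: [-0.1, 0.3, -0.2]
gripper_width: 0.0855
grasp_force: 0.0
(array([ 276.2, -204.5,  101.4]), array([ 0.489 , -0.5745,  1.3423]))
```

```bash
python3 -m inch '[[276,-204,101,0.49,-0.57,1.34,1],[276,-204,101,0.49,-0.57,1.34,1],[276,-204,101,0.49,-0.57,1.34,1],[276,-204,101,0.49,-0.57,1.34,1],[276,-204,101,0.49,-0.57,1.34,1],[276,-204,101,0.49,-0.57,1.34,1],[276,-204,101,0.49,-0.57,1.34,1],[276,-204,101,0.49,-0.57,1.34,1]]'
python3 - <<'E'
from h import *
print(rows([.527,-.021,.26],tool(.1,40)), get_state()["q"].round(2))
C=cam("wrist");im=grab_frame("wrist");cv2.imwrite("pics/w1.png",im[:,:,::-1]);np.savez("w1.npz",*C)
for l in ["tub","tub_grip","tub_lip","lamp"]: print(l,[(np.round(d["rect"]).astype(int).tolist(),round(d["p"],2)) for d in spot_in("wrist",l)])
E
```

```text
time_s: 3.2
eef_pos: [0.5282, -0.0189, 0.2596]
eef_rot: [-0.184, 2.457, 0.039]
wrist_force: [0.2, -0.6, 0.1]
gripper_width: 0.0857
grasp_force: 0.0
(array([ 0.9, -1.9, -1.2]), array([ 0.0131, -0.0194,  0.0451])) [ 0.5  -0.82 -0.73  0.27 -1.04 -1.99]
tub [([319, 200, 145, 148], 0.62)]
tub_grip [([319, 200, 136, 144], 0.55)]
tub_lip [([320, 198, 139, 149], 0.86)]
lamp [([428, 328, 424, 78], 0.94)]
```

View pics/w1.png

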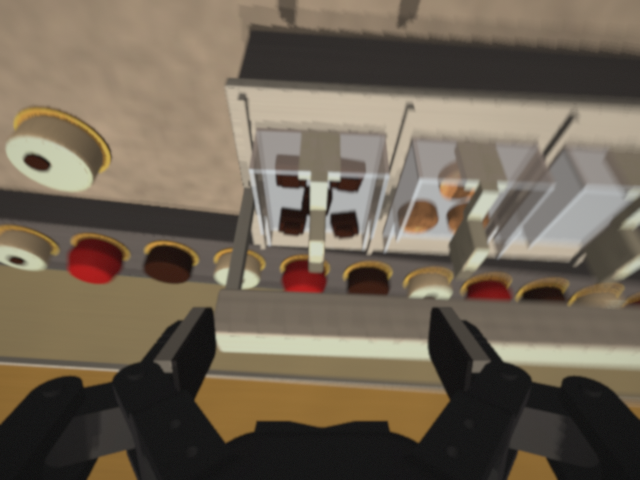

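```bash
python3 -m inch '[[30,-60,20,0,0.0,0.03,1],[30,-60,20,0,0,0.03,1],[30,-60,20,0,0,0.03,1]]'
python3 - <<'E'
from h import *
C=cam("wrist");im=grab_frame("wrist");cv2.imwrite("pics/w2.png",im[:,:,::-1]);np.savez("w2.npz",*C)
a=spot_in("wrist","tub_lip");print(a[:2])
r=a[0]["rect"] ;x0=int(r[0]-100);y0=int(r[1]-112);print(x0,y0)
A=cv2.imread("pics/w1.png")[70:295,225:425];B=cv2.imread("pics/w2.png")[max(y0,0):max(y0,0)+225,x0:x0+200]
f=lambda z:cv2.resize(z,(400,450),interpolation=cv2.INTER_CUBIC)
cv2.imwrite("pics/w12.png",np.hstack([f(A),f(B)]))
E
```

```text
time_s: 3.82
eef_pos: [0.5269, -0.0799, 0.2271]
eef_rot: [-0.157, 2.462, 0.051]
wrist_force: [0.4, 0.6, -0.3]
gripper_width: 0.0854
grasp_force: 0.0
[{'rect': [403.4, 240.2, 150.9, 148.0], 'p': 0.64}]
303 128
```

View pics/w12.png

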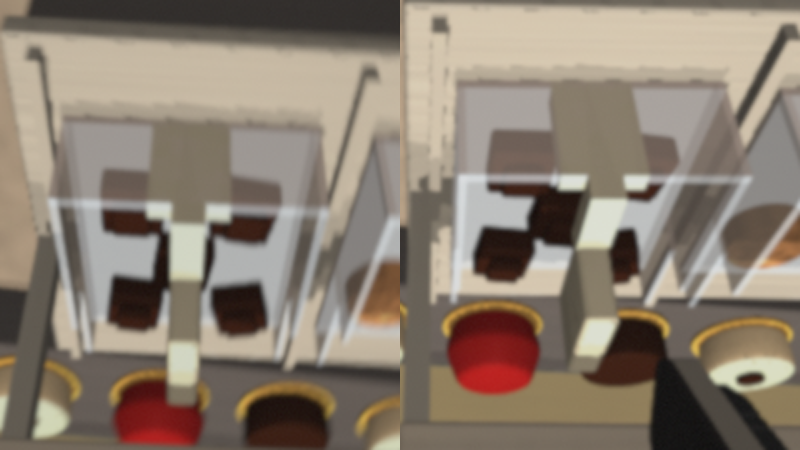

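```bash
cat > fit.py <<'E'
from h import *
from scipy.optimize import least_squares
L=lambda n:[np.load(n)[f"arr_{i}"] for i in range(3)]
C1,C2=L("w1.npz"),L("w2.npz")
pts=[((-65,-50,45),(50,201),(459,177)),((-65,50,45),(328,210),(750,179)),((-65,-50,0),(65,118),(457,83)),((-65,50,0),(325,132),(727,85)),
((-35,-6,55),(169,280),(577,245)),((-35,6,55),(201,280),(613,250)),((-35,-6,85),(167,342),(585,318)),((-35,6,85),(199,342),(620,320))]
X=np.array([p[0] for p in pts])/1000.
u1=np.array([(225+p[1][0]/2,70+p[1][1]/2) for p in pts]);u2=np.array([(303+(p[2][0]-400)/2,128+p[2][1]/2) for p in pts])
W=lambda v:Ro.from_rotvec([0,0,v[3]]).apply(X)+v[:3]
f=lambda v:np.r_[(proj(C1,W(v))-u1).ravel(),(proj(C2,W(v))-u2).ravel()]
s=least_squares(f,[.62,-.01,.092,.1],loss="soft_l1",x_scale=[.01,.01,.01,.1])
print("all",s.x.round(4));print(f(s.x).reshape(2,-1,2).round(1).tolist())
for i,C in enumerate((C1,C2)):
    g=lambda v:f(v).reshape(2,-1)[i];print(i,least_squares(g,s.x,loss="soft_l1",x_scale=[.01,.01,.01,.1]).x.round(4))
g=lambda v:f(np.r_[v[:2],.092,v[2]]);print("z fixed",least_squares(g,[.62,-.01,.1],loss="soft_l1").x.round(4))
E
python3 fit.py
```

```text
all [ 0.6349 -0.01    0.0905  0.1127]
[[[-0.0, -0.4], [0.3, -0.1], [-0.2, -0.3], [-3.0, -2.7], [1.3, -0.5], [0.9, 0.0], [0.9, 0.8], [1.4, 1.4]], [[0.4, -0.6], [-0.1, -0.1], [0.5, -0.6], [-2.6, -0.1], [-0.6, 1.7], [-2.4, -0.6], [-0.1, 1.7], [-0.4, 0.8]]]
0 [ 0.6368 -0.0108  0.089   0.0992]
1 [ 0.6352 -0.0091  0.0901  0.122 ]
z fixed [ 0.6333 -0.0104  0.1119]
```

```bash
cat > tgt.py <<'E'
from h import *
yaw=.11;O=np.array([.634,-.0102,.0915]);R0=tool(yaw,43);z=R0.apply([0,0,1])
G=O+Ro.from_rotvec([0,0,yaw]).apply([-.0145,0,.068]);TG=G+.019*z
E
python3 - <<'E'
from tgt import *
print(TG,rows(TG-.08*z,R0))
E
```

```text
[ 0.63246729 -0.01036928  0.14560428] (array([-31.4,  55.2,  54.9]), array([ 0.01  , -0.074 ,  0.0161]))
```

```bash
python3 -m inch '[[-31,55,55,0.01,-0.074,0.016,0.5],[-31,55,55,0.01,-0.074,0.016,0.5],[-31,55,55,0.01,-0.074,0.016,0.5],[-31,55,55,0.01,-0.074,0.016,0.5]]' 25
python3 - <<'E'
from tgt import *
print(rows(TG-.08*z,R0),rows(TG,R0))
C=cam("wrist");im=grab_frame("wrist");im=im[:,:,::-1].copy()
F=[(-35,-6,85),(-35,6,85),(-35,6,55),(-35,-6,55),(-65,-50,45),(-65,50,45),(10,6,85),(10,-6,85)]
for u in proj(C,Ro.from_rotvec([0,0,yaw]).apply(np.array(F)/1000.)+O): cv2.circle(im,tuple(int(round(v)) for v in u),2,(0,255,0),-1)
cv2.imwrite("pics/w3.png",im)
E
```

```text
time_s: 4.42
eef_pos: [0.5777, -0.0164, 0.2038]
eef_rot: [-0.132, 2.388, 0.053]
wrist_force: [0.1, 0.7, 0.9]
gripper_width: 0.0428
grasp_force: 0.0
(array([-0.6, -0.1,  0.1]), array([0.0009, 0.0003, 0.0001])) (array([-0.6, -0.1, 80.1]), array([0.0009, 0.0003, 0.0001]))
```

View pics/w3.png

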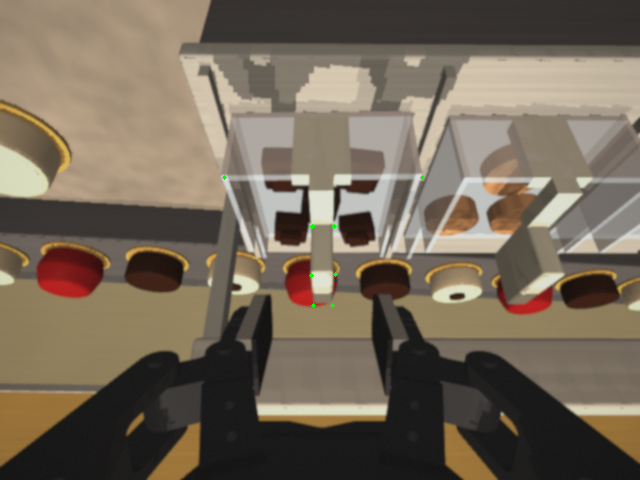

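The fin (columns 311–334, rows 226–305) lies on the projected model and midway between the fingers, so I'll advance and close.

```bash
python3 -m inch '[[0,0,25,0,0,0,0.5],[0,0,50,0,0,0,0.5],[0,0,70,0,0,0,0.5],[0,0,80,0,0,0,0.5],[0,0,80,0,0,0,0.5],[0,0,80,0,0,0,0.5]]' 25; python3 -m inch '[[0,0,0,0,0,0,0.3],[0,0,0,0,0,0,0.2],[0,0,0,0,0,0,0.1],[0,0,0,0,0,0,0.05],[0,0,0,0,0,0,0.05],[0,0,0,0,0,0,0.05]]' 25
python3 - <<'E'
from tgt import *
print(rows(TG,R0))
C=cam("wrist");im=grab_frame("wrist");cv2.imwrite("pics/w4.png",im[:,:,::-1])
# row helpers: 3 mm up, then 100 back
for d in [(0,0,3),(-50,0,3),(-100,0,3),(-100,0,150)]: print(d,R0.inv().apply(Ro.from_rotvec([0,0,yaw]).apply(d)).round(1))
E
```

```text
time_s: 5.22
eef_pos: [0.6319, -0.0112, 0.1453]
eef_rot: [-0.13, 2.387, 0.052]
wrist_force: [-0.0, 0.4, -0.3]
gripper_width: 0.0428
grasp_force: 0.0
time_s: 5.98
eef_pos: [0.632, -0.0109, 0.1445]
eef_rot: [-0.13, 2.388, 0.052]
wrist_force: [-4.6, 2.7, 3.4]
gripper_width: 0.0119
grasp_force: 30.4
(array([-1.2,  0.5, -0.4]), array([ 0.    , -0.    , -0.0009]))
(0, 0, 3) [-2.  -0.  -2.2]
(-50, 0, 3) [ 34.5  -0.  -36.3]
(-100, 0, 3) [ 71.1  -0.  -70.4]
(-100, 0, 150) [ -29.2   -0.  -177.9]
```

View pics/w4.png

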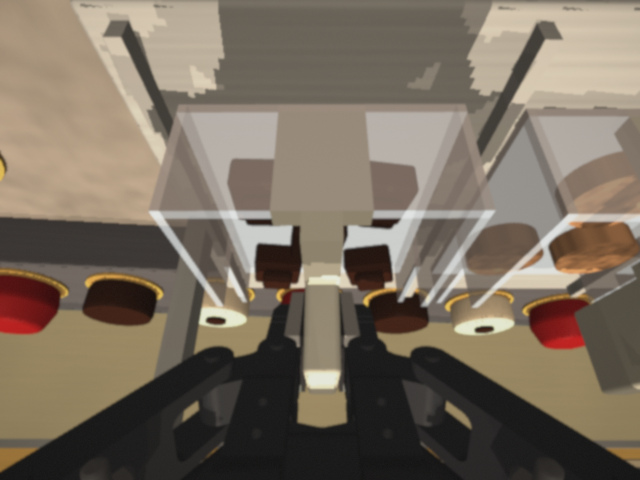

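Gripped with the fin centred between the pads (columns 303–343, row 340). Lift 3 mm and draw back gently, so the chocolates do not slide forward.

```bash
python3 -m inch '[[-1,0,-1.1,0,0,0,0.05],[-2,0,-2.2,0,0,0,0.05],[-2,0,-2.2,0,0,0,0.05],[0.2,0,-4.2,0,0,0,0.05],[5.3,0,-9,0,0,0,0.05],[12.6,0,-15.8,0,0,0,0.05],[22.1,0,-24.7,0,0,0,0.05],[33.1,0,-34.9,0,0,0,0.05]]' 24
python3 -m inch '[[11,0,-10.2,0,0,0,0.05],[21.2,0,-19.8,0,0,0,0.05],[29.2,0,-27.3,0,0,0,0.05],[36.5,0,-34.1,0,0,0,0.05],[42.4,0,-39.6,0,0,0,0.05],[46,0,-43,0,0,0,0.05],[48,0,-44.3,0,0,0,0.05],[48,0,-44.3,0,0,0,0.05]]'
python3 - <<'E'
from tgt import *
s=get_state();print((Ro.from_rotvec([0,0,-yaw]).apply(s["eef_pos"]-TG)*1000).round(1),(R0.inv()*Ro.from_rotvec(s["eef_rot"])).as_rotvec().round(4),s["q"].round(2),s["wrist_force"].round(1),s["wrist_torque"].round(2))
im=grab_frame("wrist");cv2.imwrite("pics/w5.png",im[:,:,::-1])
im=grab_frame("top");cv2.imwrite("pics/top1.png",im[:,:,::-1])
print([(np.round(d["rect"]).astype(int).tolist(),round(d["p"],2)) for d in spot_in("top","dish")])
a=cv2.imread("pics/w5.png")[0:480,80:560];b=cv2.resize(cv2.imread("pics/top1.png")[150:350,340:550],None,fx=1.5,fy=2.4)
cv2.imwrite("pics/c5.png",np.hstack([a,b]))
E
```

```text
time_s: 7.02
eef_pos: [0.5831, -0.0165, 0.1469]
eef_rot: [-0.13, 2.389, 0.052]
wrist_force: [0.3, -0.2, -2.9]
gripper_width: 0.0116
grasp_force: 29.4
time_s: 8.02
eef_pos: [0.5191, -0.0234, 0.1468]
eef_rot: [-0.13, 2.389, 0.052]
wrist_force: [0.1, 0.5, -1.5]
gripper_width: 0.0112
grasp_force: 29.4
[-114.2   -0.5    1.1] [-0.0001  0.0005  0.0011] [ 0.51 -0.98 -1.07  0.38 -0.81 -2.14] [ 0.1  0.5 -1.5] [-0.3   2.46 -0.01]
[([505, 269, 67, 69], 0.64)]
```

View pics/c5.png

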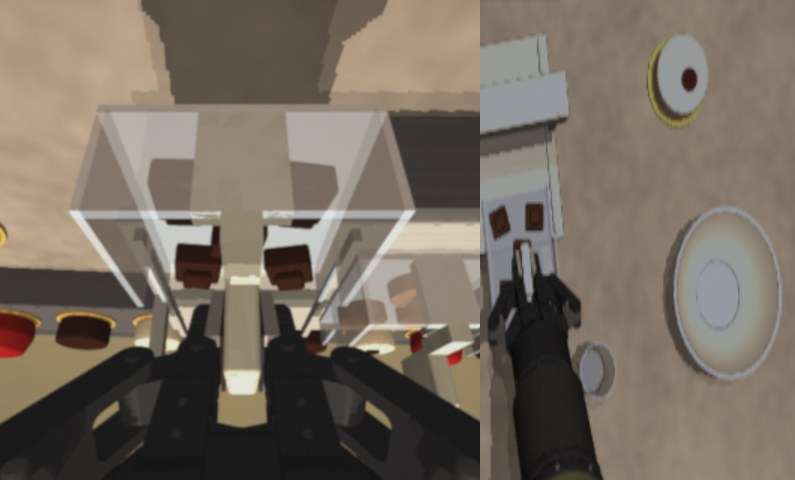

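```bash
cat >> tgt.py <<'E'
Y=lambda a,t:Ro.from_rotvec([0,0,a])*Ro.from_rotvec([0,np.radians(t),0])
rp=Y(yaw,0).inv().apply(TG-O);rR=Y(yaw,0).inv()*R0
def toolfor(lip,a,t):
    R=Y(a,t);return np.array(lip)+R.apply(rp-[.065,0,.004]),R*rR
def lipnow():
    s=get_state();R=Ro.from_rotvec(s["eef_rot"])*rR.inv();return s["eef_pos"]-R.apply(rp-[.065,0,.004]),R.as_rotvec()
D=np.array([.487,-.352,0]);pa=-.5;dv=np.array([np.cos(pa),np.sin(pa),0])
L=D-.03*dv
E
python3 -m inch '[[-3,0,-3,0,0,0,0.05],[-11,0,-12,0,0,0,0.05],[-23,0,-25,0,0,0,0.05],[-37,0,-40,0,0,0,0.05],[-52,0,-56,0,0,0,0.05],[-64,0,-68,0,0,0,0.05],[-72,0,-77,0,0,0,0.05],[-75,0,-80,0,0,0,0.05]]'
python3 - <<'E'
from tgt import *
print(lipnow(),get_state()["q"].round(2))
p,R=toolfor(L+[0,0,.19],pa,0);d,r=rows(p,R);print(d,r)
for f in [.02,.08,.17,.28,.40,.52,.64,.75,.85,.93,.98,1]: print(f,(d*f).round(0).tolist(),(r*f).round(3).tolist())
E
```

```text
time_s: 9.18
eef_pos: [0.5196, -0.0234, 0.2578]
eef_rot: [-0.13, 2.388, 0.053]
wrist_force: [-0.2, 1.4, -2.9]
gripper_width: 0.0115
grasp_force: 29.4
(array([ 0.58578289, -0.01607872,  0.20771639]), array([ 0.00097522, -0.00033121,  0.10922251])) [ 0.53 -0.93 -0.83  0.34 -0.99 -2.07]
[ 119.7 -267.9  -87.8] [4.163e-01 1.000e-04 4.448e-01]
0.02 [2.0, -5.0, -2.0] [0.008, 0.0, 0.009]
0.08 [10.0, -21.0, -7.0] [0.033, 0.0, 0.036]
0.17 [20.0, -46.0, -15.0] [0.071, 0.0, 0.076]
0.28 [34.0, -75.0, -25.0] [0.117, 0.0, 0.125]
0.4 [48.0, -107.0, -35.0] [0.167, 0.0, 0.178]
0.52 [62.0, -139.0, -46.0] [0.216, 0.0, 0.231]
0.64 [77.0, -171.0, -56.0] [0.266, 0.0, 0.285]
0.75 [90.0, -201.0, -66.0] [0.312, 0.0, 0.334]
0.85 [102.0, -228.0, -75.0] [0.354, 0.0, 0.378]
0.93 [111.0, -249.0, -82.0] [0.387, 0.0, 0.414]
0.98 [117.0, -263.0, -86.0] [0.408, 0.0, 0.436]
1 [120.0, -268.0, -88.0] [0.416, 0.0, 0.445]
```

```bash
python3 -m inch '[[2,-5,-2,0.008,0,0.009,0.05],[10,-21,-7,0.033,0,0.036,0.05],[20,-46,-15,0.071,0,0.076,0.05],[34,-75,-25,0.117,0,0.125,0.05],[46,-103,-34,0.16,0,0.171,0.05],[57,-127,-42,0.198,0,0.211,0.05],[64,-143,-47,0.222,0,0.237,0.05],[67,-150,-49,0.233,0,0.249,0.05]]'
python3 - <<'E'
from tgt import *
print(lipnow(),get_state()["q"].round(2))
p,R=toolfor(L+[0,0,.16],pa,0);d,r=rows(p,R);print(d,r)
for f in [.04,.14,.28,.45,.65,.82,.94,1]: print(f,(d*f).round(0).tolist(),(r*f).round(3).tolist())
E
```

```text
time_s: 10.18
eef_pos: [0.4532, -0.1828, 0.2465]
eef_rot: [0.28, 2.378, -0.11]
wrist_force: [0.5, 0.5, -1.4]
gripper_width: 0.012
grasp_force: 29.4
(array([ 0.51793279, -0.19831152,  0.19634296]), array([-1.44766227e-05,  4.84977540e-04, -2.34694870e-01])) [ 0.27 -1.08 -0.92  0.38 -1.07 -2.14]
[  40.2 -131.4   12.3] [ 0.1808 -0.0005  0.1941]
0.04 [2.0, -5.0, 0.0] [0.007, -0.0, 0.008]
0.14 [6.0, -18.0, 2.0] [0.025, -0.0, 0.027]
0.28 [11.0, -37.0, 3.0] [0.051, -0.0, 0.054]
0.45 [18.0, -59.0, 6.0] [0.081, -0.0, 0.087]
0.65 [26.0, -85.0, 8.0] [0.118, -0.0, 0.126]
0.82 [33.0, -108.0, 10.0] [0.148, -0.0, 0.159]
0.94 [38.0, -124.0, 12.0] [0.17, -0.0, 0.182]
1 [40.0, -131.0, 12.0] [0.181, -0.0, 0.194]
```

Run:
```python
from tgt import *
p,R=toolfor(L+.03*dv+[0,0,.18],pa,0);d,r=rows(p,R);print(d,r)
for f in [.04,.14,.28,.45,.65,.82,.94,1]: print(f,(d*f).round(0).tolist(),(r*f).round(3).tolist())
```

```text
[   5.3 -139.2   17.4] [ 0.1808 -0.0005  0.1941]
0.04 [0.0, -6.0, 1.0] [0.007, -0.0, 0.008]
0.14 [1.0, -19.0, 2.0] [0.025, -0.0, 0.027]
0.28 [1.0, -39.0, 5.0] [0.051, -0.0, 0.054]
0.45 [2.0, -63.0, 8.0] [0.081, -0.0, 0.087]
0.65 [3.0, -90.0, 11.0] [0.118, -0.0, 0.126]
0.82 [4.0, -114.0, 14.0] [0.148, -0.0, 0.159]
0.94 [5.0, -131.0, 16.0] [0.17, -0.0, 0.182]
1 [5.0, -139.0, 17.0] [0.181, -0.0, 0.194]
```

```bash
python3 -m inch '[[0,-6,1,0.007,0,0.008,0.05],[1,-19,2,0.025,0,0.027,0.05],[1,-39,5,0.051,0,0.054,0.05],[2,-63,8,0.081,0,0.087,0.05],[3,-90,11,0.118,0,0.126,0.05],[4,-114,14,0.148,0,0.159,0.05],[5,-131,16,0.17,0,0.182,0.05],[5,-139,17,0.181,0,0.194,0.05]]'
python3 -m inch '[[0,0,0,0,0,0,0.05]]'
python3 - <<'E'
from tgt import *
print(lipnow(),get_state()["q"].round(2))
S,T=cam("side"),cam("top")
o=[]
for c in ("top","side"):
    grab_frame(c);o.append(spot_in(c,"dish"));print(o[-1])
im=grab_frame("side");cv2.imwrite("pics/s2.png",im[:,:,::-1])
# descend+tilt
for t,h,f in [(3,.173,.027),(7,.158,.022),(11,.138,.016),(14,.118,.008),(16,.101,.003),(17,.09,.0),(18,.085,0),(18,.085,0)]:
    p,R=toolfor(L+f*dv+[0,0,h],pa,t);d,r=rows(p,R);print(t,d.round(0).tolist(),r.round(3).tolist())
E
```

```text
time_s: 11.18
eef_pos: [0.4293, -0.3196, 0.2299]
eef_rot: [0.594, 2.332, -0.235]
wrist_force: [-0.4, 0.3, -2.6]
gripper_width: 0.0117
grasp_force: 29.4
time_s: 11.3
eef_pos: [0.4296, -0.3189, 0.2303]
eef_rot: [0.592, 2.332, -0.234]
wrist_force: [-0.4, -0.2, -1.4]
gripper_width: 0.0115
grasp_force: 29.4
(array([ 0.4879209 , -0.35070868,  0.18005429]), array([-0.000552  ,  0.00185753, -0.49784581])) [-0.09 -0.89 -0.87  0.35 -0.91 -2.09]
[{'rect': [504.9, 266.3, 69.7, 61.4], 'p': 0.92}]
[{'rect': [189.9, 370.2, 77.6, 68.3], 'p': 0.64}, {'rect': [358.1, 203.6, 62.9, 48.5], 'p': 0.3}]
3 [3.0, -2.0, 3.0] [0.002, 0.052, 0.003]
7 [12.0, -2.0, 10.0] [0.002, 0.122, 0.003]
11 [24.0, -2.0, 20.0] [0.002, 0.192, 0.003]
14 [39.0, -2.0, 30.0] [0.002, 0.244, 0.003]
16 [51.0, -2.0, 39.0] [0.002, 0.279, 0.003]
17 [59.0, -2.0, 45.0] [0.002, 0.296, 0.003]
18 [61.0, -2.0, 49.0] [0.002, 0.314, 0.003]
18 [61.0, -2.0, 49.0] [0.002, 0.314, 0.003]
```

```bash
python3 -m inch '[[3,-2,3,0.002,0.052,0.003,0.05],[12,-2,10,0.002,0.1,0.003,0.05],[24,-2,20,0.002,0.14,0.003,0.05],[39,-2,30,0.002,0.18,0.003,0.05],[51,-2,39,0.002,0.23,0.003,0.05],[59,-2,45,0.002,0.27,0.003,0.05],[61,-2,49,0.002,0.314,0.003,0.05],[61,-2,49,0.002,0.314,0.003,0.05]]'
python3 - <<'E'
from tgt import *
print(lipnow(),get_state()["q"].round(2))
for t in (24,30,36,42,48,54,60,64):
    p,R=toolfor(L+[0,0,.085],pa,t);d,r=rows(p,R);print(t,d.round(0).tolist(),r.round(3).tolist())
E
```

```text
time_s: 12.55
eef_pos: [0.4188, -0.3151, 0.1522]
eef_rot: [0.673, 2.633, -0.15]
wrist_force: [-0.6, 0.3, -2.7]
gripper_width: 0.0119
grasp_force: 29.3
(array([ 0.46053372, -0.33804065,  0.0838652 ]), array([ 0.07844621,  0.31016805, -0.49698017])) [-0.16 -0.6  -0.69  0.16 -1.08 -1.95]
24 [-9.0, 0.0, -2.0] [-0.001, 0.102, -0.001]
30 [-18.0, 0.0, -2.0] [-0.001, 0.207, -0.001]
36 [-26.0, 0.0, -2.0] [-0.001, 0.312, -0.001]
42 [-35.0, 0.0, 0.0] [-0.001, 0.416, -0.001]
48 [-43.0, 0.0, 3.0] [-0.001, 0.521, -0.001]
54 [-51.0, 0.0, 6.0] [-0.001, 0.626, -0.001]
60 [-59.0, 0.0, 10.0] [-0.001, 0.731, -0.001]
64 [-64.0, 0.0, 13.0] [-0.001, 0.8, -0.001]
```

```bash
python3 -m inch '[[-9,0,-2,0,0.1,0,0.05],[-18,0,-2,0,0.207,0,0.05],[-26,0,-2,0,0.312,0,0.05],[-35,0,0,0,0.416,0,0.05],[-43,0,3,0,0.521,0,0.05],[-51,0,6,0,0.626,0,0.05],[-59,0,10,0,0.731,0,0.05],[-62,0,12,0,0.77,0,0.05]]'
python3 -m inch '[[0,0,0,0,0,0,0.05],[0,0,0,0,0,0,0.05],[0,0,0,0,0,0,0.05],[0,0,0,0,0,0,0.05],[0,0,0,0,0,0,0.05],[0,0,0,0,0,0,0.05]]'
python3 - <<'E'
from tgt import *
print(lipnow(),get_state()["q"].round(2))
im=grab_frame("side");cv2.imwrite("pics/s3.png",im[:,:,::-1])
print("choc",[(np.round(d["rect"]).astype(int).tolist(),round(d["p"],2)) for d in spot_in("side","choc0")])
im2=grab_frame("wrist");cv2.imwrite("pics/w6.png",im2[:,:,::-1])
print("choc",[(np.round(d["rect"]).astype(int).tolist(),round(d["p"],2)) for d in spot_in("wrist","choc0")])
a=cv2.resize(im[270:430,110:270,::-1],(400,400),interpolation=cv2.INTER_CUBIC);b=cv2.resize(im2[:,:,::-1],(400,300))
b=np.vstack([b,np.zeros((100,400,3),np.uint8)]);cv2.imwrite("pics/c6.png",np.hstack([a,b]))
E
```

```text
time_s: 13.55
eef_pos: [0.4733, -0.3448, 0.1668]
eef_rot: [-0.698, -2.724, -0.117]
wrist_force: [-0.3, -0.1, -2.5]
gripper_width: 0.0117
grasp_force: 29.4
time_s: 14.3
eef_pos: [0.4725, -0.3445, 0.1686]
eef_rot: [-0.698, -2.728, -0.117]
wrist_force: [0.8, 1.1, -1.1]
gripper_width: 0.0116
grasp_force: 29.4
(array([ 0.46091807, -0.33815483,  0.08636989]), array([ 0.27084958,  1.06097234, -0.45061201])) [-0.32  0.3   0.25 -0.06 -1.85 -1.75]
choc [([189, 388, 19, 16], 0.71), ([204, 380, 10, 19], 0.58), ([192, 377, 13, 12], 0.56), ([204, 367, 13, 12], 0.49)]
choc [([362, 300, 20, 17], 0.82)]
```

View pics/c6.png

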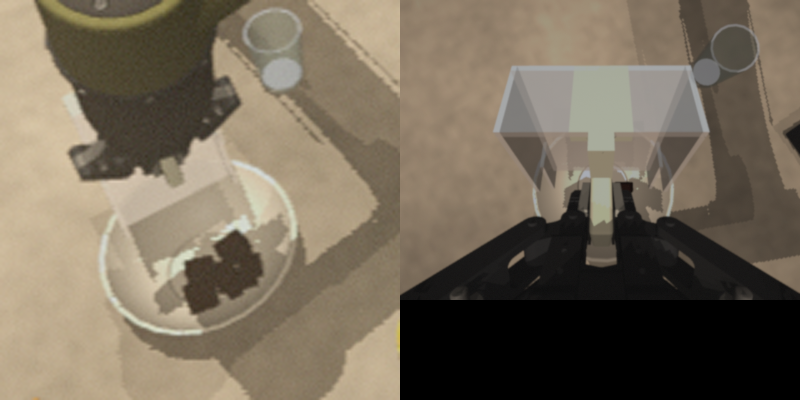

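Chocolates lie in the dish around its centre (crop 180–265, 235–310) and the tub looks empty. Now back up the same way.

Run:
```python
from tgt import *
for t,h,f in [(56,.095,0),(47,.115,.0),(38,.135,.005),(29,.15,.01),(20,.163,.015),(11,.172,.02),(4,.178,.025),(0,.18,.03)]:
    p,R=toolfor(L+f*dv+[0,0,h],pa,t);d,r=rows(p,R);print(t,d.round(0).tolist(),r.round(3).tolist())
```

```text
56 [12.0, 0.0, -6.0] [-0.0, -0.108, -0.001]
47 [31.0, 0.0, -20.0] [-0.0, -0.265, -0.001]
38 [44.0, 0.0, -34.0] [-0.0, -0.422, -0.001]
29 [54.0, 0.0, -42.0] [-0.001, -0.579, -0.001]
20 [63.0, 0.0, -46.0] [-0.001, -0.736, -0.001]
11 [68.0, 0.0, -46.0] [-0.001, -0.893, -0.001]
4 [70.0, 0.0, -44.0] [-0.001, -1.015, -0.001]
0 [68.0, 0.0, -42.0] [-0.001, -1.085, -0.001]
```

```bash
python3 -m inch '[[12,0,-6,0,-0.108,0,0.05],[31,0,-20,0,-0.265,0,0.05],[44,0,-34,0,-0.422,0,0.05],[54,0,-42,0,-0.579,0,0.05],[63,0,-46,0,-0.736,0,0.05],[68,0,-46,0,-0.893,0,0.05],[70,0,-44,-0.001,-1.015,-0.001,0.05],[68,0,-42,-0.001,-1.085,-0.001,0.05]]'
python3 - <<'E'
from tgt import *
print(lipnow())
for c in ("top","side"):
    im=grab_frame(c);cv2.imwrite(f"pics/{c}4.png",im[:,:,::-1])
    print("choc",[(np.round(d["rect"]).astype(int).tolist(),round(d["p"],2)) for d in spot_in(c,"choc0")])
a=cv2.resize(cv2.imread("pics/top4.png")[225:315,460:550],(400,400),interpolation=cv2.INTER_CUBIC);b=cv2.resize(cv2.imread("pics/side4.png")[320:430,135:245],(400,400),interpolation=cv2.INTER_CUBIC)
cv2.imwrite("pics/c7.png",np.hstack([a,b]))
# back to W: over the front of the bay, drawn out 114 mm, 111 up
p,R=toolfor([.5858,-.0161,.2077],yaw,0);d,r=rows(p,R);print(d,r)
E
```

```text
time_s: 15.5
eef_pos: [0.4275, -0.3198, 0.2302]
eef_rot: [0.593, 2.326, -0.234]
wrist_force: [-0.0, 0.4, -1.3]
gripper_width: 0.0123
grasp_force: 29.4
(array([ 0.48612566, -0.35174291,  0.18033874]), array([-1.98760578e-04, -3.70236649e-03, -4.99173810e-01]))
choc [([305, 217, 186, 104], 0.58), ([502, 262, 9, 11], 0.49), ([496, 254, 13, 10], 0.44)]
choc [([192, 376, 14, 9], 0.69), ([212, 377, 10, 23], 0.67), ([191, 387, 21, 16], 0.64), ([203, 368, 13, 14], 0.59)]
[ 26.9 304.5 -61.7] [-4.156e-01 -4.000e-04 -4.461e-01]
```

View pics/c7.png

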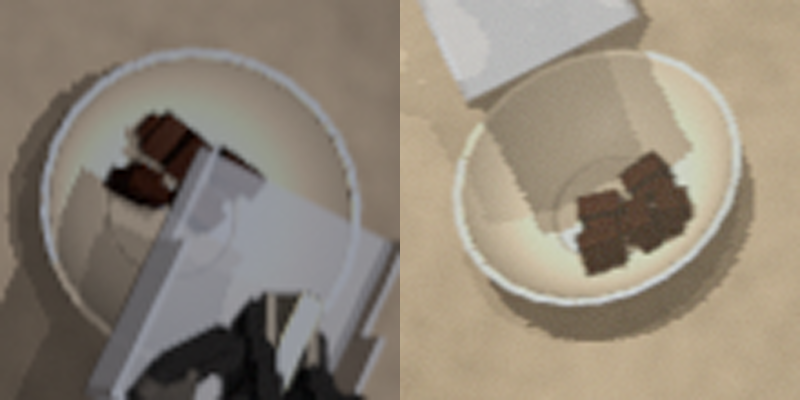

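```bash
python3 -m inch '[[1,9,-2,-0.012,0,-0.013,0.05],[3,30,-6,-0.042,0,-0.045,0.05],[5,61,-12,-0.083,0,-0.089,0.05],[9,100,-20,-0.137,0,-0.147,0.05],[13,143,-29,-0.195,0,-0.21,0.05],[16,180,-37,-0.246,0,-0.264,0.05],[19,207,-42,-0.283,0,-0.303,0.05],[20,220,-45,-0.301,0,-0.322,0.05]]'
python3 - <<'E'
from tgt import *
print(lipnow())
p,R=toolfor([.5848,-.0162,.2077],yaw,0);d,r=rows(p,R);print(d,r)
E
```

```text
time_s: 16.7
eef_pos: [0.4944, -0.104, 0.2504]
eef_rot: [0.067, 2.391, -0.026]
wrist_force: [-0.2, -0.5, -1.9]
gripper_width: 0.0116
grasp_force: 29.4
(array([ 0.56085428, -0.1076709 ,  0.20029225]), array([ 0.00055462,  0.00029378, -0.05616518]))
[-19.4  81.7   8. ] [-0.1129 -0.0003 -0.1219]
```

```bash
python3 -m inch '[[-1,4,0,-0.006,0,-0.006,0.05],[-4,16,2,-0.023,0,-0.024,0.05],[-8,33,3,-0.045,0,-0.049,0.05],[-12,51,5,-0.07,0,-0.076,0.05],[-16,67,7,-0.092,0,-0.1,0.05],[-19,78,8,-0.107,0,-0.116,0.05],[-19,82,8,-0.113,0,-0.122,0.05],[-19,82,8,-0.113,0,-0.122,0.05]]'
python3 - <<'E'
from tgt import *
print(lipnow())
# drop to 4 mm above the deck, still 114 out
l0=np.array([.634,-.0102,.0915])+Y(yaw,0).apply([.065,0,.004])
b=Y(yaw,0).apply([1,0,0])
p,R=toolfor(l0-.114*b+[0,0,.003],yaw,0);d,r=rows(p,R);print(d,r)
C=cam("wrist");im=grab_frame("wrist")[:,:,::-1].copy()
cv2.imwrite("pics/w8.png",im)
E
```

```text
time_s: 17.7
eef_pos: [0.518, -0.0246, 0.2569]
eef_rot: [-0.129, 2.388, 0.05]
wrist_force: [-0.0, -0.9, -1.8]
gripper_width: 0.0116
grasp_force: 29.4
(array([ 0.58420688, -0.01746504,  0.20679522]), array([-0.00017852, -0.00021206,  0.10764357]))
[72.9  1.6 80.1] [-0.0017  0.0002 -0.0016]
```

```bash
python3 -m inch '[[4,1,4,-0.001,0,-0.001,0.05],[14,1,15,-0.002,0,-0.002,0.05],[29,2,32,-0.002,0,-0.002,0.05],[44,2,48,-0.002,0,-0.002,0.05],[57,2,63,-0.002,0,-0.002,0.05],[67,2,74,-0.002,0,-0.002,0.05],[73,2,80,-0.002,0,-0.002,0.05],[73,2,80,-0.002,0,-0.002,0.05]]'
python3 - <<'E'
from tgt import *
s=get_state();print((Y(-yaw,0).apply(s["eef_pos"]-[.632,-.0109,.1447])*1000).round(1),lipnow()[1],s["wrist_force"])
d,r=rows([.632,-.0109,.1475],R0);print(d,r)
im=grab_frame("wrist");cv2.imwrite("pics/w9.png",im[:,:,::-1])
E
```

```text
time_s: 18.75
eef_pos: [0.5189, -0.0227, 0.1481]
eef_rot: [-0.132, 2.388, 0.052]
wrist_force: [0.3, 0.8, -1.2]
gripper_width: 0.0118
grasp_force: 29.5
[-113.7    0.6    3.4] [-0.00021097  0.00013875  0.11012881] [ 0.25172048  0.84683649 -1.15120424]
[-82.7  -0.7  78. ] [-0.0001 -0.0002  0.0002]
```

View pics/w9.png

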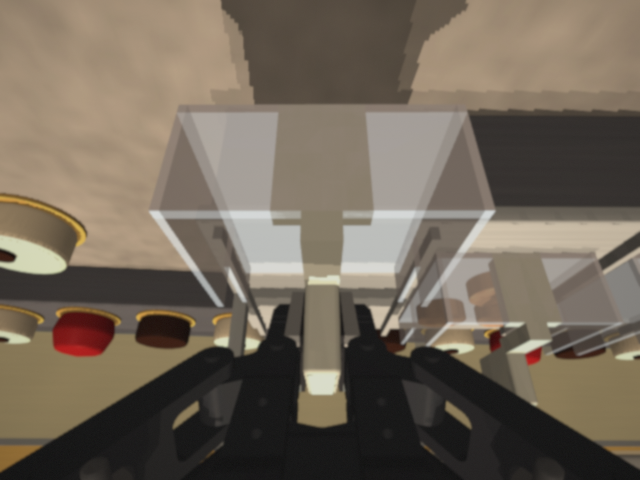

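The tub is empty, unshifted in the grip (rear corners at 152 and 492, row 212, as at the grasp), and stands between the ribs. Slide in, then lower.

```bash
python3 -m inch '[[-3,0,3,0,0,0,0.05],[-12,0,11,0,0,0,0.05],[-27,0,25,0,0,0,0.05],[-44,0,41,0,0,0,0.05],[-60,0,57,0,0,0,0.05],[-73,-0.5,69,0,0,0,0.05],[-81,-0.5,76,0,0,0,0.05],[-82.7,-0.5,78,0,0,0,0.05]]'
python3 -m inch '[[0,0,0,0,0,0,0.05],[0.5,0,0.5,0,0,0,0.05],[0.9,0,1,0,0,0,0.05],[1.2,0,1.3,0,0,0,0.05],[1.2,0,1.3,0,0,0,0.05]]'
```

```text
time_s: 19.8
eef_pos: [0.6329, -0.0106, 0.1481]
eef_rot: [-0.132, 2.388, 0.051]
wrist_force: [-0.4, -0.1, -1.3]
gripper_width: 0.0114
grasp_force: 29.5
time_s: 20.42
eef_pos: [0.632, -0.0106, 0.1464]
eef_rot: [-0.132, 2.388, 0.052]
wrist_force: [-0.4, 0.0, -1.5]
gripper_width: 0.0118
grasp_force: 29.5
```

```bash
python3 -m inch '[[0.3,0,0.4,0,0,0,0.05],[0.7,0,0.7,0,0,0,0.05],[0.7,0,0.7,0,0,0,0.05]]'; python3 -m inch '[[0.3,0,0.4,0,0,0,0.05],[0.7,0,0.7,0,0,0,0.05],[0.7,0,0.7,0,0,0,0.05]]'
```

```text
time_s: 20.8
eef_pos: [0.632, -0.0106, 0.1452]
eef_rot: [-0.132, 2.388, 0.052]
wrist_force: [0.5, -0.3, -2.1]
gripper_width: 0.0115
grasp_force: 29.5
time_s: 21.18
eef_pos: [0.6321, -0.0106, 0.1446]
eef_rot: [-0.132, 2.387, 0.052]
wrist_force: [0.1, 0.4, -1.6]
gripper_width: 0.0113
grasp_force: 29.7
```

```bash
python3 -m inch '[[0.3,0,0.4,0,0,0,0.05],[0.3,0,0.4,0,0,0,0.05]]'; python3 -m inch '[[0.3,0,0.4,0,0,0,0.05],[0.3,0,0.4,0,0,0,0.05]]';  python3 -m inch '[[0,0,0,0,0,0,0.05],[0,0,0,0,0,0,0.05]]'
```

```text
time_s: 21.42
eef_pos: [0.6324, -0.0105, 0.1446]
eef_rot: [-0.132, 2.387, 0.052]
wrist_force: [-2.2, 0.2, 2.4]
gripper_width: 0.0117
grasp_force: 30.0
time_s: 21.68
eef_pos: [0.6326, -0.0105, 0.1446]
eef_rot: [-0.132, 2.386, 0.052]
wrist_force: [-3.5, -1.1, 5.4]
gripper_width: 0.0117
grasp_force: 30.6
time_s: 21.92
eef_pos: [0.6326, -0.0105, 0.1445]
eef_rot: [-0.132, 2.386, 0.052]
wrist_force: [-4.1, -0.5, 6.1]
gripper_width: 0.0117
grasp_force: 30.7
```

On the deck. Ease off 0.5 mm, open, back out along the tool axis.

```bash
python3 -m inch '[[-0.3,0,-0.4,0,0,0,0.05],[-0.3,0,-0.4,0,0,0,0.15],[-0.3,0,-0.4,0,0,0,0.25],[-0.3,0,-0.4,0,0,0,0.4],[-0.3,0,-0.4,0,0,0,0.5],[-0.3,0,-0.4,0,0,0,0.5]]'; python3 -m inch '[[0,0,-5,0,0,0,0.5],[0,0,-18,0,0,0,0.5],[0,0,-38,0,0,0,0.5],[0,0,-62,0,0,0,0.5],[0,0,-88,0,0,0,0.5],[-8,0,-115,0,0,0,0.5],[-20,0,-135,0,0,0,0.5],[-20,0,-140,0,0,0,0.5]]'
python3 - <<'E'
from h import *
for c in ("wrist","top","side"):
    im=grab_frame(c);cv2.imwrite(f"pics/{c}f.png",im[:,:,::-1])
    print(c,[(np.round(d["rect"]).astype(int).tolist(),round(d["p"],2)) for d in spot_in(c,"choc0")])
a=cv2.resize(cv2.imread("pics/topf.png")[150:330,205:565],(800,400),interpolation=cv2.INTER_CUBIC)
b=cv2.resize(cv2.imread("pics/wristf.png"),(266,200));c=cv2.resize(cv2.imread("pics/sidef.png")[180:420,130:430],(267,200));d=cv2.resize(cv2.imread("pics/sidef.png")[320:430,135:245],(267,200))
cv2.imwrite("pics/cf.png",np.vstack([a,np.hstack([b,c,d])]))
E
```

```text
time_s: 22.68
eef_pos: [0.6321, -0.0106, 0.1437]
eef_rot: [-0.132, 2.388, 0.052]
wrist_force: [-0.1, 0.8, -0.1]
gripper_width: 0.043
grasp_force: 0.0
time_s: 23.68
eef_pos: [0.5514, -0.0194, 0.2631]
eef_rot: [-0.131, 2.383, 0.054]
wrist_force: [-0.6, -0.4, -0.2]
gripper_width: 0.0432
grasp_force: 0.0
wrist [([320, 161, 156, 161], 0.24)]
top [([491, 266, 12, 14], 0.49), ([503, 261, 12, 13], 0.49), ([504, 270, 17, 15], 0.48), ([497, 255, 12, 9], 0.47), ([515, 263, 14, 8], 0.42)]
side [([193, 387, 18, 15], 0.49), ([191, 378, 17, 9], 0.49), ([204, 367, 11, 16], 0.47)]
```

View pics/cf.png

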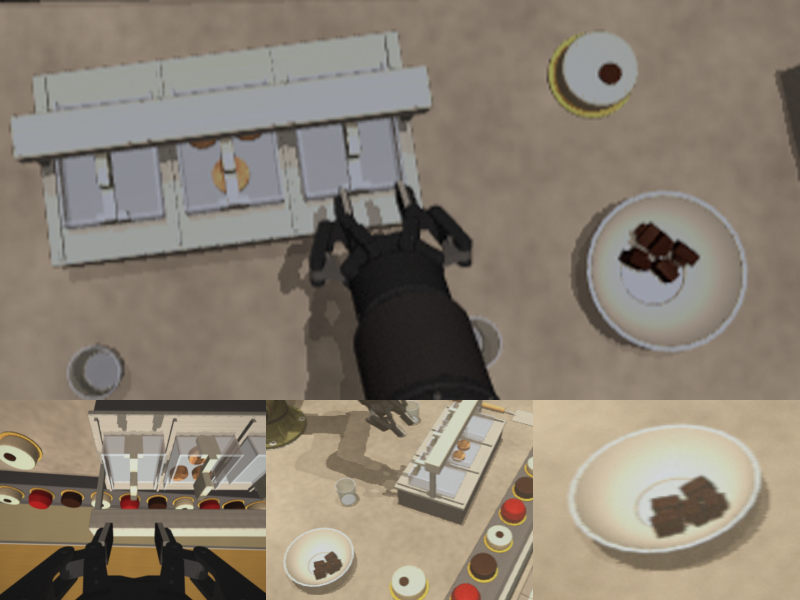

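The top view shows all five chocolates in the dish (crop around 660, 252). The tub is empty and upright in its own bay (crop 350, 155), nothing else has moved, and the gripper is clear.

```bash
python3 -c "
from rig import *
print(close_job())"
```

```text
the job is handed in; nothing more can be done
None
```

The job is handed in at about 24 s: all five chocolates are in the dish, the empty tub is upright in its own bay, and the last pictures show nothing else moved. The grip read about 30 N, up to 30.7 N.

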